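# Level the drooping board stage with the right wedge

## Robot

A 6-joint arm with a two-finger parallel gripper is mounted at the origin on the work surface. World frame = base frame: x ahead of the robot, y to its left, z up, the work surface at z = 0. Lengths are in m, angles in rad, forces in N, time in s.
With the tool pointing down it reaches from about 0.425 to 0.95 m from the base axis. Payload 14.7 kg.
Tool frame: the origin (TCP) lies on the centre line of the jaws, within the pads' length; the fingertips stand 8 mm ahead of it and the grasp point (between the pads) lies 11 mm behind it; z points along the fingers, y is the line along which they close (so a half turn about z gives the same grasp; the last joint's range is limited). The gripper opens to 85 mm and grips with 20 to 120 N. Pads are 22 mm wide; open, the fingers measure 114 mm over their backs; the gripper's body (76 mm by 85 mm) begins 54 mm behind the grasp point. The pads swing forward as they close: fully open they stand 13 mm farther back than shut.
Start: joints at [1.133, 0.48, 1.596, -0, 1.065, -0.047], TCP at [0.248, 0.601, 0.239] pointing down, gripper open.
Joint ranges: [-2.75, 2.75], [-0.82, 2.05], [0.23, 2.67], [-1.56, 4.7], [0.09, 2.69], [-2.92, 2.92]. Speed limits (rad/s): [1.89, 1.89, 2.39, 3.01, 3.01, 3.01].

## Interface

Orientations are given as a unit quaternion [x, y, z, w].
In Python, from cell import r, cams gives the robot as it stands.
- The arm moves only by the tool servo_tool, never from a script. Its argument "deltas" is a list of rows, each an object with "claw": the closure, from 0 (fully open) to 1 (shut); "offset": the shift along the tool's x, y, z each as a share of 100 mm, from -1 to 1, a list of three; "turn": the turn, a rotation vector about the tool's x, y, z each as a share of 180 degrees, from -1 to 1, a list of three. A call has exactly 5 rows; each row is the pose to reach, as a shift and turn from the pose commanded when the call began, along the tool's axes at that moment, turning the shorter way round; what a row does not reach only later rows make up. A row lasts 1/10 s, in which the tool goes at most 50 mm and 8.59 degrees, less where a joint would pass 70% of its speed; a pose out of reach is approached as far as the arm can. A call with a number of a shift or a turn outside -1 to 1 is refused whole. A call with a gripper value outside its range is refused whole. The fingers move at their own pace and stop on an object; "grip_force" is the grip in N (left out, the last holds). Time passes only in rows, so rows that repeat a pose let the fingers close, or fill a call up. It gives the time, the measured TCP pose, the force, the opening and the grip force at its end, in the units of the state.
- r.read_state(): the state, without advancing time (a new reading comes with each control period).
- cams.grab_frame(name): name is "scene" or "top"; returns a dict with "pixels" (400x640x3 uint8, red, green, blue), "camera_matrix" (3x3 intrinsics, pixels), "k1" (the pictures are not rectified: a ray, as slopes to the right and down, at radius r is drawn at 1 + k1 r^2 times it, then the intrinsics apply), "rvec" (rotation vector, rad) and "tvec" (3), from world to camera coordinates, as OpenCV has them. Camera axes: x right, y down, z forward; pixel columns grow to the right and rows downward; lengths in m; the calibration is good to about 2 mm. A picture is of the moment at which its call begins. There is no depth.
- r.finish_job(): hands the job in; it is judged then, once.
The state is a dict: "clock": time; "q": joint angles; "dq": joint speeds; "effort": joint torques, N m; "ee_pos": TCP position; "eef_rot": TCP orientation; "ft_force": force on the tool from outside, world axes, zero at the start; "wrist_torque": the same for the moment, N m; "width": opening from 0.0 (shut) to 1.0 (fully open); "finger_force": force on a finger pad.
Only numpy, scipy, OpenCV 4.12 (cv2) and the standard library are available. Lean on these libraries where they do the work, as an engineer would, in place of code of your own. Each camera call takes 0.05 s, during which the arm holds its last target. There are 200 camera calls.

## Task

The hinged plate of the board stage droops at its front edge. Set the heat sink that blocks the stage's mouth aside, flat on the bench and out of the lane, then take, of the three look-alike wedges, the one whose height holds the plate level and push it thin end first under the front edge until it is fully home against the stop. Leave the other two wedges and everything else on the bench where they lie.

Things in the scene. Friction and masses are not known exactly. Their poses are not given: they have to be found in the camera images.
- stage: fixed stage: two rails (12 high, inner faces 60 apart, x -45 to 135) make a lane on the bench top; stop bar across its far end (face at x=130, 20 high); hinged plate over it. Origin: on the bench, mid-lane, below the level plate's front edge (the mouth). +x: push-in direction. z up. A wedge fully home has its thin end on the stop, its thick-end face 20 mm out of the mouth (x=-20), the plate on its flat top
- plate (a joint): tilt of the plate, rad: 0 level, negative front edge drooping (at rest about -0.145, its limit), positive too high. Plate 165 long x 125 wide x 6, 0.5 kg, circuit board on top (up to 20 mm higher); hinge at the stage's x=165, z=43. Its underside is 40 mm above the bench when level, about 16 at the front edge when drooping. Swings freely, falls back if unsupported
- plate_edge (a point): middle of the lower front edge of the plate: 40 mm above the bench when level
- wedge_1: loose grey plastic wedge, 150 long x 44 wide, ~0.25 kg, flat on the bench. Along its x: flat top at full height from x=-75 (upright thick-end face) to -35, then a straight ramp down to an 8 mm high thin end at x=+75. Origin: centre of its underside; z up. Full height: 48 mm
- wedge_2: loose grey plastic wedge, 150 long x 44 wide, ~0.25 kg, flat on the bench. Along its x: flat top at full height from x=-75 (upright thick-end face) to -35, then a straight ramp down to an 8 mm high thin end at x=+75. Origin: centre of its underside; z up. Full height: 32 mm
- wedge_3: loose grey plastic wedge, 150 long x 44 wide, ~0.25 kg, flat on the bench. Along its x: flat top at full height from x=-75 (upright thick-end face) to -35, then a straight ramp down to an 8 mm high thin end at x=+75. Origin: centre of its underside; z up. Full height: 40 mm
- heat_sink: loose finned aluminium heat sink, 90 (its x) x 45 (its y) x 30 high, ~0.15 kg, lying across the approach to the stage's mouth. Origin: centre of its underside. The bench beside this approach on the stage's -y side is free to 200 mm from mid-lane (x -150 to -50 of the stage)
- steel_rule: bystander: loose steel rule, 170 (x) x 24 x 5, origin centre of underside
- flux_brush: bystander: loose flat brush, about 118 long (its x, from -93 to +25) x 22 wide x 14 high, origin on the bench near the bristles
- multimeter: bystander: loose yellow hand meter lying flat, 150 (x) x 75 x 34, origin centre of underside
- flux_jar: bystander: loose jar, 56 diameter x 70 high, origin centre of underside
- solder_spool: bystander: loose solder spool standing on its flange, 60 diameter x 50 high, origin centre of underside
- nut_driver: bystander: loose screwdriver with green handle, 180 long (x from -100 to +80), 30 thick, origin on the bench near where blade meets handle
Mind the look-alikes: they are no part of the job. Of the things that look like the heat_sink, the largest one is meant. Leave any orange look-alike of the wedge_3 alone.

How it is judged:
By the outcome, as a careful person would: the job done as asked, in the order asked, and still so for the second after the job is handed in, with the robot touching nothing.
It also fails if it takes over 69 s, if anything falls off the work surface, if the arm or the gripper's body presses on something with over 40 N, if the wrist force passes 120 N, or if a joint passes its speed limit or range.

## Working session

There is one attempt and no reset: what is moved stays moved. The work goes in short steps, Python scripts to look and compute and a tool call to move; the robot and the scene stay as the last step left them, time stands still between calls to the robot, and variables do not carry over. Pictures are saved under pics/ and viewed, at most 10 in all, crops included, and the job is handed in when it is done.

Besides the shell and the picture viewer there is one more tool, called by a JSON object that holds its "method" and its "body", one argument or row to a line. servo_tool: Moves the arm, as the interface text tells. Shift numbers are shares of 100 mm and turn numbers shares of 180 degrees, none past 1 either way. Its arguments: {"type":"object","properties":{"deltas":{"type":"array"},"grip_force":{"type":"number"}},"required":["deltas"]}

```bash
mkdir -p pics; ls
python3 - <<'E'
from cell import r,cams
import cv2,numpy as np
for n in ("scene","top"):
    f=cams.grab_frame(n); cv2.imwrite(f"pics/{n}0.png",f["pixels"][:,:,::-1])
    np.savez(f"{n}0.npz",**f); print(n,f["camera_matrix"],f["k1"],f["rvec"],f["tvec"])
s=r.read_state(); print(s)
E
```

```text
pics
scene [[366.24681461   0.         315.1721228 ]
 [  0.         366.24681461 193.91038598]
 [  0.           0.           1.        ]] 0.015064328099680585 [ 2.26029376  1.06893532 -0.36262683] [-0.37661978 -0.3043847   1.2091539 ]
top [[402.378769     0.         319.16815659]
 [  0.         402.378769   199.77787537]
 [  0.           0.           1.        ]] -0.061390732785749726 [ 2.14675213 -2.17571815  0.14955874] [0.01643455 0.55539538 0.99571839]
{'clock': 0.1, 'q': array([ 1.13340841e+00,  4.80791898e-01,  1.59681175e+00, -1.23805923e-05,
        1.06506018e+00, -4.66074877e-02]), 'dq': array([-0.00041711, -0.00077045,  0.00054148, -0.00053416, -0.0002489 ,
       -0.00032827]), 'effort': array([ 6.88503933e-04, -9.52257514e+01, -4.31036353e+01, -3.34787455e-04,
        5.36350824e-03,  2.43482708e-05]), 'ee_pos': array([0.24743234, 0.60068599, 0.23872144]), 'eef_rot': array([ 1.94146369e-01,  9.80972426e-01, -5.21278625e-04, -1.23093590e-04]), 'ft_force': array([-0.38951295, -0.40283969, -0.1584482 ]), 'wrist_torque': array([ 0.02512367,  0.00822342, -0.02356631]), 'finger_force': 0.0, 'width': 0.9968902484736393}
```

View pics/top0.png

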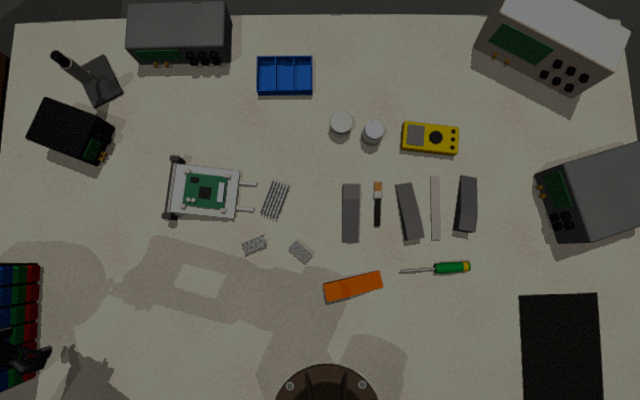

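View pics/scene0.png

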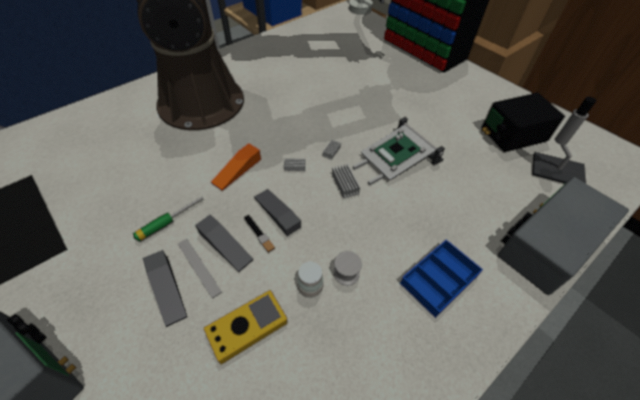

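Run:
```python
import cv2,numpy as np
t=np.load("top0.npz")["pixels"][:,:,::-1];s=np.load("scene0.npz")["pixels"][:,:,::-1]
a=cv2.resize(t[165:255,330:490],(800,450),interpolation=cv2.INTER_CUBIC)
cv2.imwrite("pics/a.png",cv2.convertScaleAbs(a,alpha=1.5))
b=cv2.resize(s[175:335,135:310],(656,600),interpolation=cv2.INTER_CUBIC)
cv2.imwrite("pics/b.png",cv2.convertScaleAbs(b,alpha=1.7))
c=cv2.resize(t[145:255,155:295],(763,600),interpolation=cv2.INTER_CUBIC)
cv2.imwrite("pics/c.png",cv2.convertScaleAbs(c,alpha=1.2))
```

```text
(no output)
```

View pics/a.png

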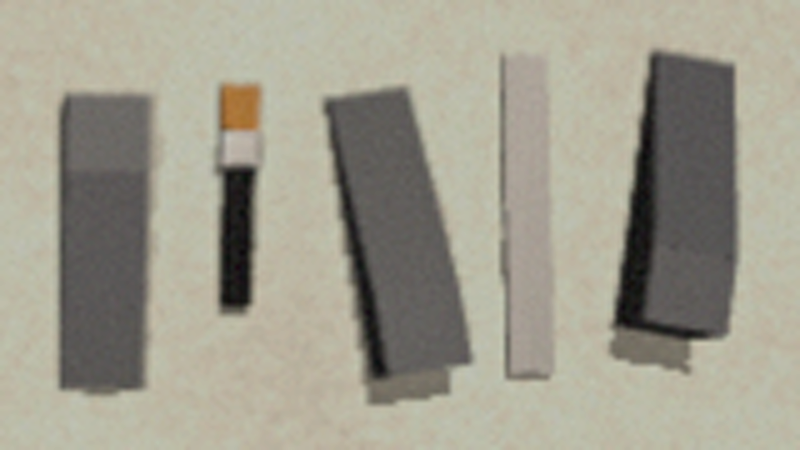

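View pics/b.png

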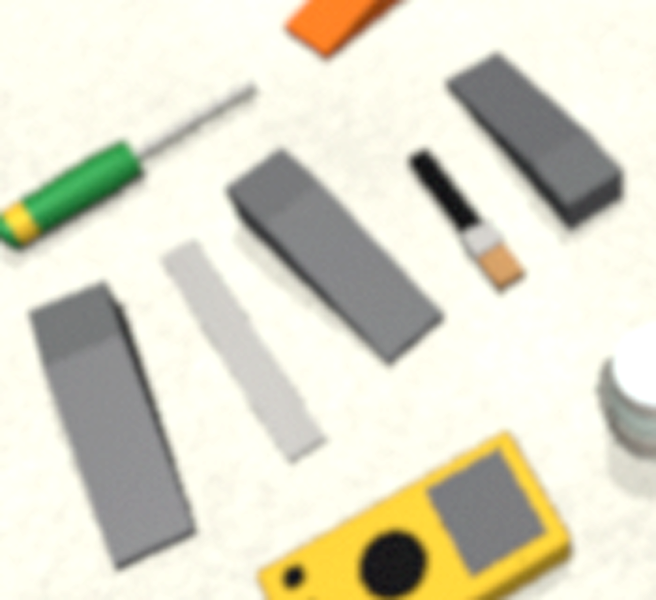

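View pics/c.png

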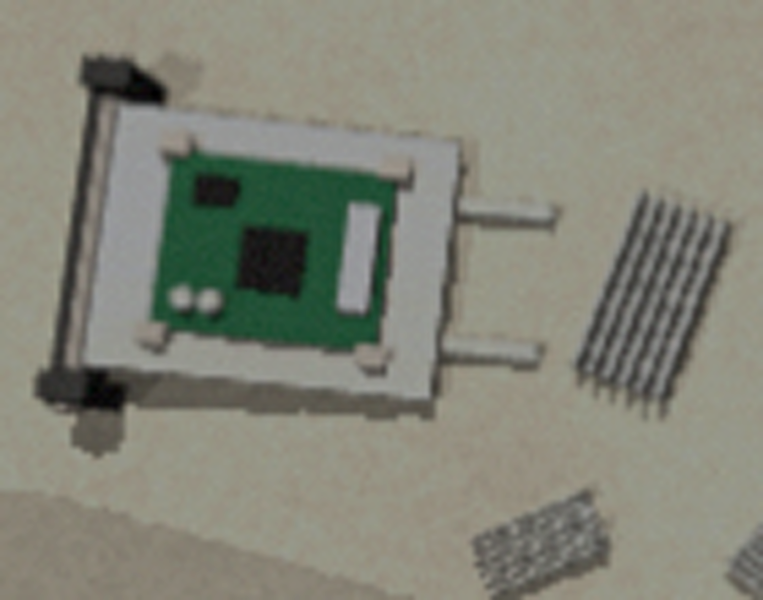

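```bash
cat > h.py <<'E'
import cv2,numpy as np
F={n:dict(np.load(n+"0.npz")) for n in("scene","top")}
def ray(n,p):
    f=F[n];d=np.array([f["k1"],0,0,0,0],float)
    u=cv2.undistortPoints(np.array([[p]],float),f["camera_matrix"],d)[0,0]
    R=cv2.Rodrigues(f["rvec"])[0];return -R.T@f["tvec"].ravel(),R.T@np.array([*u,1])
def plane(n,p,z):
    c,d=ray(n,p);return c+d*(z-c[2])/d[2]
def tri(pt,ps):
    c1,d1=ray("top",pt);c2,d2=ray("scene",ps)
    s=np.linalg.lstsq(np.c_[d1,-d2],c2-c1,rcond=None)[0]
    a,b=c1+s[0]*d1,c2+s[1]*d2;return (a+b)/2,np.linalg.norm(a-b)
A=lambda u,v:(330+(u+.5)/5-.5,165+(v+.5)/5-.5)
B=lambda u,v:(135+(u+.5)/3.749-.5,175+(v+.5)/3.75-.5)
C=lambda u,v:(155+(u+.5)/5.45-.5,145+(v+.5)/5.4545-.5)
E
python3 - <<'E'
from h import *
np.set_printoptions(precision=4,suppress=True)
for k,P in {"A":[((66,95),(622,175)),((152,95),(572,207)),((60,387),(497,54)),((144,387),(447,83))],
"B":[((384,378),(282,150)),((470,362),(228,188)),((327,100),(441,318)),((408,88),(389,358))],
"C":[((645,323),(105,284)),((728,337),(31,314)),((655,52),(193,530)),((735,66),(118,566))]}.items():
    for a,b in P: x,e=tri(A(*a),B(*b)); print(k,x,e)
    for h in(.032,.04,.048):
        q=[plane("top",A(*P[i][0]),z) for i,z in((0,h),(1,h),(2,.008),(3,.008))]
        m,n=(q[0]+q[1])/2,(q[2]+q[3])/2;d=n-m
        m2=sum(plane("scene",B(*P[i][1]),h) for i in(0,1))/2
        print(h,"L",np.hypot(*d[:2]),"W",np.linalg.norm(q[0]-q[1]),np.linalg.norm(q[2]-q[3]),"ctr",((m+n)/2)[:2],"yaw",np.arctan2(d[1],d[0]),"view gap",(m2-m)[:2])
print("rails",plane("top",C(556,215),.012),plane("top",C(542,350),.012))
print("plate",[plane("top",C(*p),z) for p,z in(((460,142),.022),((437,397),.022),((120,105),.046),((82,365),.046))])
q=np.array([plane("top",C(*p),.03) for p in((645,193),(735,222),(665,410),(580,372))]);print("sink",q,q.mean(0))
E
```

```text
A [ 0.5983 -0.0527  0.0279] 0.0008572530538020027
A [ 0.5983 -0.0952  0.0315] 0.0051879222136261526
A [ 0.448  -0.0478  0.0048] 0.0011254800843254352
A [ 0.4478 -0.0908  0.0057] 0.00292822127411314
0.032 L 0.14983317171890354 W 0.04456818848350839 0.04375196140852416 ctr [ 0.5222 -0.0725] yaw 3.107805596016911 view gap [0.0033 0.0014]
0.04 L 0.14847095530708765 W 0.044220582294725065 0.04375196140852416 ctr [ 0.5215 -0.0721] yaw 3.112579035703483 view gap [ 0.0091 -0.0024]
0.048 L 0.14711218451996977 W 0.04387297610594175 0.04375196140852416 ctr [ 0.5209 -0.0717] yaw 3.1174407656273986 view gap [ 0.0149 -0.0062]
B [ 0.449  -0.2118  0.0343] 0.00021041046839785242
B [ 0.4568 -0.2541  0.0393] 0.001942824110029159
B [ 0.598  -0.1939  0.0032] 0.0005708869774155209
B [ 0.6035 -0.235   0.0096] 0.0032064116185506744
0.032 L 0.14849641726909452 W 0.04532119592230497 0.04405556712717719 ctr [ 0.5265 -0.2248] yaw 0.13205967979479669 view gap [-0.0033  0.0027]
0.04 L 0.14845920522625203 W 0.04496771670940212 0.04405556712717719 ctr [ 0.5263 -0.2238] yaw 0.11852353465769903 view gap [ 0.003  -0.0
[... 388 characters left out ...]
47185 0.04414193884604851 ctr [ 0.5441 -0.3821] yaw -0.15376668965838977 view gap [-0.0076  0.0081]
0.04 L 0.14873082242416244 W 0.04365658022558992 0.04414193884604851 ctr [ 0.5439 -0.3805] yaw -0.17373710278376192 view gap [-0.0013  0.0051]
0.048 L 0.1496397437789397 W 0.043313407506461336 0.04414193884604851 ctr [ 0.5438 -0.379 ] yaw -0.19347270649212858 view gap [0.005  0.0022]
rails [0.6025 0.1728 0.012 ] [0.537  0.1792 0.012 ]
plate [array([0.6369, 0.2179, 0.022 ]), array([0.5142, 0.2274, 0.022 ]), array([0.6522, 0.375 , 0.046 ]), array([0.529 , 0.3889, 0.046 ])]
sink [[0.6095 0.1279 0.03  ]
 [0.595  0.0852 0.03  ]
 [0.5061 0.1185 0.03  ]
 [0.5245 0.1585 0.03  ]] [0.5587 0.1225 0.03  ]
```

{"method": "servo_tool", "body": {
  "deltas": [
    {"claw":0.1,"offset":[-0.3,-0.25,0],"turn":[0,0,-0.0124]},
    {"claw":0.25,"offset":[-0.6,-0.5,0],"turn":[0,0,-0.0124]},
    {"claw":0.25,"offset":[-0.9,-0.7,0],"turn":[0,0,-0.0124]},
    {"claw":0.25,"offset":[-0.9,-0.7,0],"turn":[0,0,-0.0124]},
    {"claw":0.25,"offset":[-0.9,-0.7,0],"turn":[0,0,-0.0124]}
  ],
  "grip_force": 35
}}

```text
clock: 0.6
ee_pos: [0.3045, 0.5015, 0.2393]
eef_rot: [0.176, 0.984, 0.0, -0.0]
ft_force: [-0.2, 0.1, -0.3]
width: 0.754
finger_force: 0.0
```

{"method": "servo_tool", "body": {
  "deltas": [
    {"claw":0.25,"offset":[-0.3,-0.25,0],"turn":[0,0,0]},
    {"claw":0.25,"offset":[-0.6,-0.5,0],"turn":[0,0,0]},
    {"claw":0.25,"offset":[-0.9,-0.7,0],"turn":[0,0,0]},
    {"claw":0.25,"offset":[-0.9,-0.7,0],"turn":[0,0,0]},
    {"claw":0.25,"offset":[-0.9,-0.7,0],"turn":[0,0,0]}
  ]
}}

```text
clock: 1.1
ee_pos: [0.3646, 0.4057, 0.2393]
eef_rot: [0.175, 0.984, 0.0, -0.0]
ft_force: [0.2, 0.8, 0.2]
width: 0.75
finger_force: 0.0
```

{"method": "servo_tool", "body": {
  "deltas": [
    {"claw":0.25,"offset":[-0.3,-0.25,0.1],"turn":[0,0,0]},
    {"claw":0.25,"offset":[-0.6,-0.5,0.2],"turn":[0,0,0]},
    {"claw":0.25,"offset":[-0.9,-0.7,0.3],"turn":[0,0,0]},
    {"claw":0.25,"offset":[-0.9,-0.7,0.4],"turn":[0,0,0]},
    {"claw":0.25,"offset":[-0.9,-0.7,0.4],"turn":[0,0,0]}
  ]
}}

```text
clock: 1.6
ee_pos: [0.4243, 0.309, 0.1981]
eef_rot: [0.175, 0.985, -0.0, -0.001]
ft_force: [-0.8, -0.3, 0.4]
width: 0.752
finger_force: 0.0
```

{"method": "servo_tool", "body": {
  "deltas": [
    {"claw":0.25,"offset":[-0.3,-0.25,0.1],"turn":[0,0,0]},
    {"claw":0.25,"offset":[-0.6,-0.5,0.2],"turn":[0,0,0]},
    {"claw":0.25,"offset":[-0.9,-0.7,0.3],"turn":[0,0,0]},
    {"claw":0.25,"offset":[-0.9,-0.7,0.4],"turn":[0,0,0]},
    {"claw":0.25,"offset":[-0.9,-0.7,0.4],"turn":[0,0,0]}
  ]
}}

```text
clock: 2.1
ee_pos: [0.4846, 0.2126, 0.1585]
eef_rot: [0.175, 0.985, -0.0, -0.001]
ft_force: [-0.0, 0.5, -0.4]
width: 0.751
finger_force: 0.0
```

{"method": "servo_tool", "body": {
  "deltas": [
    {"claw":0.25,"offset":[-0.3,-0.25,0.1],"turn":[0,0,0]},
    {"claw":0.25,"offset":[-0.6,-0.5,0.2],"turn":[0,0,0]},
    {"claw":0.25,"offset":[-0.9,-0.6,0.3],"turn":[0,0,0]},
    {"claw":0.25,"offset":[-0.9,-0.6,0.4],"turn":[0,0,0]},
    {"claw":0.25,"offset":[-0.9,-0.6,0.4],"turn":[0,0,0]}
  ]
}}

```text
clock: 2.6
ee_pos: [0.5482, 0.1257, 0.1186]
eef_rot: [0.175, 0.985, -0.0, -0.001]
ft_force: [-0.8, -0.0, -0.2]
width: 0.749
finger_force: 0.0
```

{"method": "servo_tool", "body": {
  "deltas": [
    {"claw":0.25,"offset":[-0.11,0.01,0.2],"turn":[0,0,0]},
    {"claw":0.25,"offset":[-0.11,0.01,0.4],"turn":[0,0,0]},
    {"claw":0.25,"offset":[-0.11,0.01,0.6],"turn":[0,0,0]},
    {"claw":0.25,"offset":[-0.11,0.01,0.8],"turn":[0,0,0]},
    {"claw":0.25,"offset":[-0.11,0.01,0.9],"turn":[0,0,0]}
  ]
}}

```text
clock: 3.1
ee_pos: [0.5584, 0.1234, 0.0286]
eef_rot: [0.174, 0.985, -0.0, -0.001]
ft_force: [-0.3, -0.4, 0.7]
width: 0.749
finger_force: 0.0
```

{"method": "servo_tool", "body": {
  "deltas": [
    {"claw":0.25,"offset":[0,0,0.08],"turn":[0,0,0]},
    {"claw":0.25,"offset":[0,0,0.14],"turn":[0,0,0]},
    {"claw":0.4,"offset":[0,0,0.14],"turn":[0,0,0]},
    {"claw":0.6,"offset":[0,0,0.14],"turn":[0,0,0]},
    {"claw":0.6,"offset":[0,0,0.14],"turn":[0,0,0]}
  ]
}}

```text
clock: 3.6
ee_pos: [0.56, 0.1217, 0.0159]
eef_rot: [0.175, 0.985, 0.0, 0.0]
ft_force: [-0.1, 0.3, -2.1]
width: 0.52
finger_force: 36.1
```

{"method": "servo_tool", "body": {
  "deltas": [
    {"claw":0.6,"offset":[0,0,-0.1],"turn":[0,0,0]},
    {"claw":0.6,"offset":[0,0,-0.3],"turn":[0,0,0]},
    {"claw":0.6,"offset":[-0.05,0,-0.5],"turn":[0,0,0]},
    {"claw":0.6,"offset":[-0.15,0.05,-0.6],"turn":[0,0,0]},
    {"claw":0.6,"offset":[-0.3,0.1,-0.6],"turn":[0,0,0]}
  ]
}}

```text
clock: 4.1
ee_pos: [0.5922, 0.1208, 0.078]
eef_rot: [0.175, 0.985, 0.0, 0.001]
ft_force: [-1.1, -0.6, -1.8]
width: 0.519
finger_force: 36.2
```

{"method": "servo_tool", "body": {
  "deltas": [
    {"claw":0.6,"offset":[-0.25,0.05,0],"turn":[0,0,0]},
    {"claw":0.6,"offset":[-0.5,0.1,0],"turn":[0,0,0]},
    {"claw":0.6,"offset":[-0.75,0.15,0],"turn":[0,0,0]},
    {"claw":0.6,"offset":[-0.92,0.2,0],"turn":[0,0,0]},
    {"claw":0.6,"offset":[-0.97,0.22,0.1],"turn":[0,0,0]}
  ]
}}

```text
clock: 4.6
ee_pos: [0.6927, 0.1076, 0.0671]
eef_rot: [0.175, 0.984, 0.001, 0.002]
ft_force: [-0.3, 0.5, -1.1]
width: 0.521
finger_force: 36.2
```

{"method": "servo_tool", "body": {
  "deltas": [
    {"claw":0.6,"offset":[0,0,0.15],"turn":[0,0,0]},
    {"claw":0.6,"offset":[0,0,0.3],"turn":[0,0,0]},
    {"claw":0.6,"offset":[0,0,0.4],"turn":[0,0,0]},
    {"claw":0.6,"offset":[0,0,0.47],"turn":[0,0,0]},
    {"claw":0.6,"offset":[0,0,0.49],"turn":[0,0,0]}
  ]
}}

```text
clock: 5.1
ee_pos: [0.6887, 0.1079, 0.0158]
eef_rot: [0.175, 0.985, -0.0, -0.001]
ft_force: [-13.0, -0.5, 28.0]
width: 0.516
finger_force: 39.8
```

{"method": "servo_tool", "body": {
  "deltas": [
    {"claw":0.6,"offset":[0,0,0.01],"turn":[0,0,0]},
    {"claw":0.4,"offset":[0,0,0.01],"turn":[0,0,0]},
    {"claw":0.25,"offset":[0,0,0.01],"turn":[0,0,0]},
    {"claw":0.25,"offset":[0,0,0.01],"turn":[0,0,0]},
    {"claw":0.25,"offset":[0,0,0.01],"turn":[0,0,0]}
  ]
}}

```text
clock: 5.6
ee_pos: [0.69, 0.1079, 0.0153]
eef_rot: [0.175, 0.985, 0.0, 0.0]
ft_force: [0.4, 0.3, -0.4]
width: 0.751
finger_force: 0.0
```

{"method": "servo_tool", "body": {
  "deltas": [
    {"claw":0.25,"offset":[0,0,-0.1],"turn":[0,0,0]},
    {"claw":0.25,"offset":[0,0,-0.4],"turn":[0,0,0]},
    {"claw":0.25,"offset":[0,0,-0.7],"turn":[0,0,0]},
    {"claw":0.25,"offset":[0,0,-1],"turn":[0,0,0]},
    {"claw":0.25,"offset":[0,0,-1],"turn":[0,0,0]}
  ]
}}

```text
clock: 6.1
ee_pos: [0.6926, 0.1082, 0.1205]
eef_rot: [0.175, 0.985, 0.001, 0.003]
ft_force: [-0.3, 0.3, 0.3]
width: 0.752
finger_force: 0.0
```

{"method": "servo_tool", "body": {
  "deltas": [
    {"claw":0.25,"offset":[0.06,-0.25,0],"turn":[0,0,0.045]},
    {"claw":0.25,"offset":[0.12,-0.5,0],"turn":[0,0,0.09]},
    {"claw":0.25,"offset":[0.18,-0.75,0],"turn":[0,0,0.135]},
    {"claw":0.25,"offset":[0.24,-0.99,0],"turn":[0,0,0.18]},
    {"claw":0.25,"offset":[0.24,-0.99,0],"turn":[0,0,0.2125]}
  ]
}}

```text
clock: 6.6
ee_pos: [0.6313, 0.021, 0.1153]
eef_rot: [0.491, 0.871, -0.001, -0.001]
ft_force: [-0.2, 0.2, 0.2]
width: 0.75
finger_force: 0.0
```

{"method": "servo_tool", "body": {
  "deltas": [
    {"claw":0.25,"offset":[-0.11,-0.24,0],"turn":[0,0,0.045]},
    {"claw":0.25,"offset":[-0.22,-0.48,0],"turn":[0,0,0.09]},
    {"claw":0.25,"offset":[-0.33,-0.72,0],"turn":[0,0,0.135]},
    {"claw":0.25,"offset":[-0.43,-0.92,0],"turn":[0,0,0.18]},
    {"claw":0.25,"offset":[-0.43,-0.92,0],"turn":[0,0,0.2125]}
  ]
}}

```text
clock: 7.1
ee_pos: [0.5758, -0.0635, 0.1154]
eef_rot: [0.749, 0.662, -0.0, -0.0]
ft_force: [-1.4, 0.5, -0.6]
width: 0.746
finger_force: 0.0
```

{"method": "servo_tool", "body": {
  "deltas": [
    {"claw":0.25,"offset":[-0.23,-0.11,0],"turn":[0,0,0.045]},
    {"claw":0.25,"offset":[-0.46,-0.22,0],"turn":[0,0,0.09]},
    {"claw":0.25,"offset":[-0.69,-0.33,0],"turn":[0,0,0.135]},
    {"claw":0.25,"offset":[-0.91,-0.46,0],"turn":[0,0,0.18]},
    {"claw":0.25,"offset":[-0.91,-0.46,0],"turn":[0,0,0.2125]}
  ]
}}

```text
clock: 7.6
ee_pos: [0.5194, -0.1484, 0.1153]
eef_rot: [0.925, 0.38, -0.0, -0.0]
ft_force: [-0.1, 0.0, 0.6]
width: 0.748
finger_force: 0.0
```

{"method": "servo_tool", "body": {
  "deltas": [
    {"claw":0.25,"offset":[-0.25,0.05,0],"turn":[0,0,0.045]},
    {"claw":0.25,"offset":[-0.5,0.1,0],"turn":[0,0,0.09]},
    {"claw":0.25,"offset":[-0.75,0.15,0],"turn":[0,0,0.135]},
    {"claw":0.25,"offset":[-1,0.2,0],"turn":[0,0,0.18]},
    {"claw":0.25,"offset":[-1,0.2,0],"turn":[0,0,0.2125]}
  ]
}}

```text
clock: 8.1
ee_pos: [0.4633, -0.2335, 0.1154]
eef_rot: [0.998, 0.056, -0.0, 0.0]
ft_force: [0.2, 0.4, 0.9]
width: 0.754
finger_force: 0.0
```

```bash
cat >> h.py <<'E'
def delta(s,x,y,z,th):
    "tool-frame shift (shares of 100 mm) and turn z (shares of 180 deg); th = world yaw of tool y"
    from scipy.spatial.transform import Rotation as Ro
    R=Ro.from_quat(s["eef_rot"]).as_matrix();t0=np.arctan2(R[1,1],R[0,1])
    d=np.array([x,y,z])-s["ee_pos"];w=(th-t0+np.pi)%(2*np.pi)-np.pi
    print("shift",(R.T@d*10).round(3),"turn",round(-w/np.pi,4),"yaw",t0.round(4),"pos",s["ee_pos"].round(4),"tilt",R[:2,2].round(4))
E
python3 - <<'E'
from h import *
from cell import r,cams
s=r.read_state();delta(s,.4645,-.2313,.024,-1.452);print(s["q"])
f=cams.grab_frame("top");cv2.imwrite("pics/d.png",cv2.resize(f["pixels"][:,:,::-1][90:310,150:490],(800,518)))
E
```

```text
shift [ 0.014 -0.021  0.914] turn -0.0023 yaw -1.4591 pos [ 0.4633 -0.2335  0.1154] tilt [-0.0003 -0.0002]
[-5.24957095e-01  4.69568150e-01  2.00960342e+00 -5.47281071e-04
  6.62576617e-01  9.34560665e-01]
```

View pics/d.png

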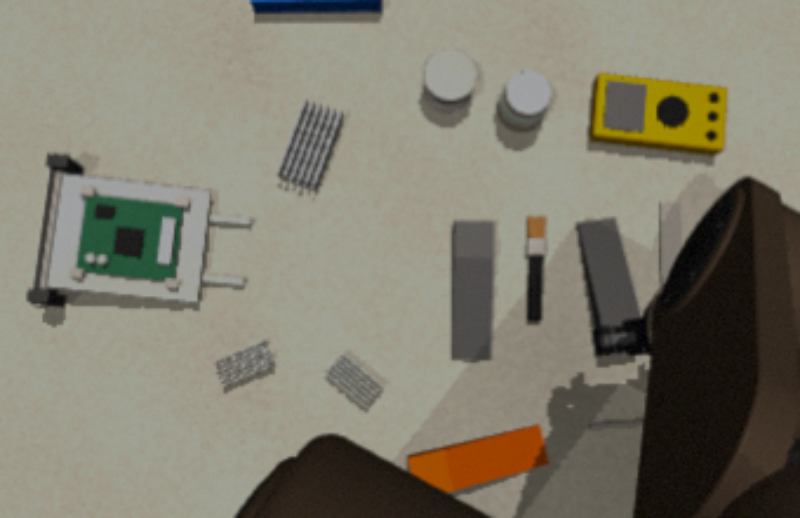

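{"method": "servo_tool", "body": {
  "deltas": [
    {"claw":0.25,"offset":[0.01,-0.02,0.2],"turn":[0,0,-0.002]},
    {"claw":0.25,"offset":[0.01,-0.02,0.4],"turn":[0,0,-0.002]},
    {"claw":0.25,"offset":[0.01,-0.02,0.6],"turn":[0,0,-0.002]},
    {"claw":0.25,"offset":[0.01,-0.02,0.8],"turn":[0,0,-0.002]},
    {"claw":0.25,"offset":[0.01,-0.02,0.91],"turn":[0,0,-0.002]}
  ],
  "grip_force": 60
}}

```text
clock: 8.65
ee_pos: [0.4652, -0.2289, 0.0231]
eef_rot: [0.998, 0.064, -0.001, -0.0]
ft_force: [0.7, 0.1, -0.4]
width: 0.749
finger_force: 0.0
```

{"method": "servo_tool", "body": {
  "deltas": [
    {"claw":0.25,"offset":[0,0,0],"turn":[0,0,0]},
    {"claw":0.4,"offset":[0,0,0],"turn":[0,0,0]},
    {"claw":0.6,"offset":[0,0,0],"turn":[0,0,0]},
    {"claw":0.6,"offset":[0,0,0],"turn":[0,0,0]},
    {"claw":0.6,"offset":[0,0,0],"turn":[0,0,0]}
  ]
}}

```text
clock: 9.15
ee_pos: [0.4661, -0.2298, 0.0253]
eef_rot: [0.998, 0.063, 0.001, 0.0]
ft_force: [-0.3, 1.3, 8.8]
width: 0.502
finger_force: 62.2
```

{"method": "servo_tool", "body": {
  "deltas": [
    {"claw":0.6,"offset":[0,0,-0.1],"turn":[0,0,0]},
    {"claw":0.6,"offset":[0,0,-0.25],"turn":[0,0,0]},
    {"claw":0.6,"offset":[0,0,-0.45],"turn":[0,0,0]},
    {"claw":0.6,"offset":[0,0,-0.6],"turn":[0,0,0]},
    {"claw":0.6,"offset":[0,0,-0.7],"turn":[0,0,0]}
  ]
}}

```text
clock: 9.65
ee_pos: [0.4659, -0.2297, 0.0961]
eef_rot: [0.998, 0.063, 0.001, 0.0]
ft_force: [-0.4, 0.1, -3.1]
width: 0.504
finger_force: 61.6
```

Run:
```python
from h import *
from cell import r,cams
s=r.read_state();delta(s,.555,.0248,.094,-.098);print(s["ft_force"],s["wrist_torque"],s["width"])
```

```text
shift [ 1.204 -2.413  0.02 ] turn -0.4288 yaw -1.445 pos [ 0.4659 -0.2297  0.0961] tilt [ 0.0013 -0.0008]
[-0.37639062  0.07839968 -3.11438546] [-0.01432161  0.15912382  0.0382947 ] 0.5038906442370693
```

{"method": "servo_tool", "body": {
  "deltas": [
    {"claw":0.6,"offset":[0.08,-0.16,0],"turn":[0,0,-0.028]},
    {"claw":0.6,"offset":[0.16,-0.32,0],"turn":[0,0,-0.057]},
    {"claw":0.6,"offset":[0.24,-0.48,0],"turn":[0,0,-0.086]},
    {"claw":0.6,"offset":[0.32,-0.64,0],"turn":[0,0,-0.114]},
    {"claw":0.6,"offset":[0.4,-0.8,0],"turn":[0,0,-0.143]}
  ]
}}

```text
clock: 10.15
ee_pos: [0.4953, -0.1444, 0.0947]
eef_rot: [0.958, 0.285, -0.0, 0.0]
ft_force: [0.4, -1.1, -3.7]
width: 0.497
finger_force: 61.8
```

{"method": "servo_tool", "body": {
  "deltas": [
    {"claw":0.6,"offset":[0.14,-0.11,0],"turn":[0,0,-0.028]},
    {"claw":0.6,"offset":[0.28,-0.22,0],"turn":[0,0,-0.057]},
    {"claw":0.6,"offset":[0.42,-0.33,0],"turn":[0,0,-0.086]},
    {"claw":0.6,"offset":[0.56,-0.44,0],"turn":[0,0,-0.114]},
    {"claw":0.6,"offset":[0.71,-0.55,0],"turn":[0,0,-0.143]}
  ]
}}

```text
clock: 10.65
ee_pos: [0.5248, -0.0596, 0.0946]
eef_rot: [0.871, 0.492, -0.0, -0.0]
ft_force: [-0.5, -0.5, -2.6]
width: 0.501
finger_force: 61.8
```

{"method": "servo_tool", "body": {
  "deltas": [
    {"claw":0.6,"offset":[0.18,-0.04,0],"turn":[0,0,-0.028]},
    {"claw":0.6,"offset":[0.36,-0.08,0],"turn":[0,0,-0.057]},
    {"claw":0.6,"offset":[0.54,-0.12,0],"turn":[0,0,-0.086]},
    {"claw":0.6,"offset":[0.72,-0.16,0],"turn":[0,0,-0.114]},
    {"claw":0.6,"offset":[0.87,-0.19,0],"turn":[0,0,-0.143]}
  ]
}}

```text
clock: 11.15
ee_pos: [0.5539, 0.0248, 0.0946]
eef_rot: [0.739, 0.673, -0.0, -0.0]
ft_force: [-0.9, 0.1, -3.5]
width: 0.496
finger_force: 61.8
```

Run:
```python
from h import *
from cell import r,cams
s=r.read_state();delta(s,.555,.0248,.026,-.098)
for n in("top","scene"):
    f=cams.grab_frame(n);np.savez(n+"1.npz",**f)
    im=f["pixels"][:,:,::-1]
    im=im[150:250,150:350] if n=="top" else im[90:240,260:460]
    cv2.imwrite(f"pics/e{n}.png",cv2.convertScaleAbs(cv2.resize(im,None,fx=4,fy=4,interpolation=cv2.INTER_CUBIC),alpha=1.2))
```

```text
shift [0.001 0.01  0.686] turn 0.0015 yaw -0.0933 pos [0.5539 0.0248 0.0946] tilt [-0. -0.]
```

View pics/etop.png

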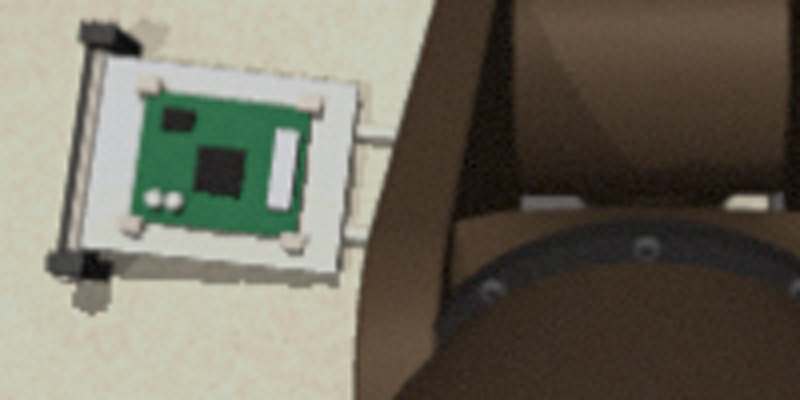

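{"method": "servo_tool", "body": {
  "deltas": [
    {"claw":0.6,"offset":[0,0.01,0.15],"turn":[0,0,0.0015]},
    {"claw":0.6,"offset":[0,0.01,0.3],"turn":[0,0,0.0015]},
    {"claw":0.6,"offset":[0,0.01,0.45],"turn":[0,0,0.0015]},
    {"claw":0.6,"offset":[0,0.01,0.6],"turn":[0,0,0.0015]},
    {"claw":0.6,"offset":[0,0.01,0.68],"turn":[0,0,0.0015]}
  ]
}}

```text
clock: 11.75
ee_pos: [0.5541, 0.0232, 0.0255]
eef_rot: [0.743, 0.669, -0.001, -0.0]
ft_force: [-0.5, -0.4, -1.3]
width: 0.504
finger_force: 61.8
```

Run:
```python
from h import *
from cell import r,cams
s=r.read_state();delta(s,.5720,.199,.026,-.098);print(s["ft_force"])
f=cams.grab_frame("scene");np.savez("scene1.npz",**f)
im=f["pixels"][:,:,::-1][100:240,260:460]
cv2.imwrite("pics/es.png",cv2.convertScaleAbs(cv2.resize(im,None,fx=4,fy=4,interpolation=cv2.INTER_CUBIC),alpha=1.3))
```

```text
shift [ 1.767 -0.004 -0.006] turn -0.0019 yaw -0.104 pos [0.5541 0.0232 0.0255] tilt [-0.0014 -0.0001]
[-0.47616434 -0.42398714 -1.31629381]
```

View pics/es.png

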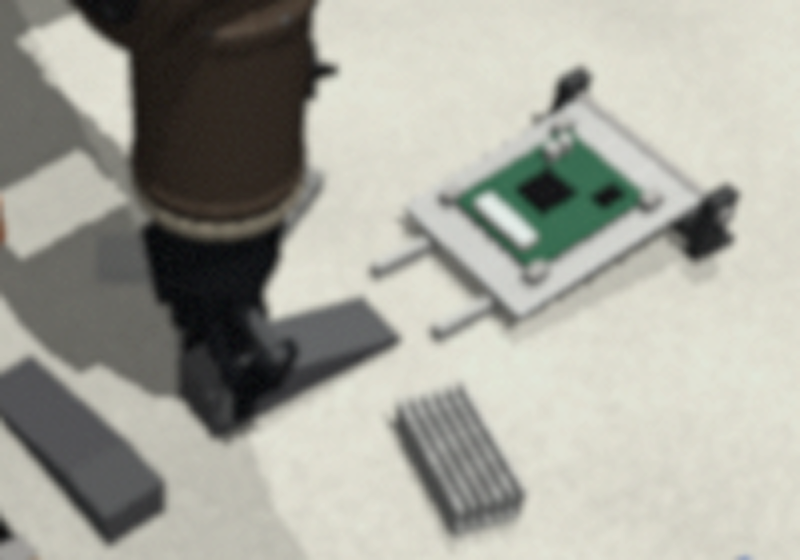

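Run:
```python
from h import *
S=lambda u,v:(260+(u+.5)/4-.5,100+(v+.5)/4-.5)
a,b=plane("scene",S(399,336),.008),plane("scene",S(363,298),.008)
c,d=plane("scene",S(440,328),.012),plane("scene",S(376,270),.012)
u=np.array([np.cos(1.473),np.sin(1.473),0]);n=np.array([-u[1],u[0],0])
print(a,b,c,d)
o=(c+d)/2
for p in(a,b,c,d,np.array([.5541,.0232,0])):print(((p-o)@u).round(4),((p-o)@n).round(4))
```

```text
[0.59092269 0.15385158 0.008     ] [0.55062892 0.15847085 0.008     ] [0.60538323 0.17743049 0.012     ] [0.53965653 0.18055826 0.012     ]
-0.0232 -0.0208
-0.0226 0.0198
0.0017 -0.0329
-0.0017 0.0329
-0.1568 0.0031
```

{"method": "servo_tool", "body": {
  "deltas": [
    {"claw":0.6,"offset":[0.18,0,0],"turn":[0,0,-0.002]},
    {"claw":0.6,"offset":[0.36,0,0],"turn":[0,0,-0.002]},
    {"claw":0.6,"offset":[0.54,0,0],"turn":[0,0,-0.002]},
    {"claw":0.6,"offset":[0.72,0,0.01],"turn":[0,0,-0.002]},
    {"claw":0.6,"offset":[0.85,0,0.015],"turn":[0,0,-0.002]}
  ]
}}

```text
clock: 12.3
ee_pos: [0.5637, 0.109, 0.0252]
eef_rot: [0.74, 0.672, 0.0, 0.0]
ft_force: [-0.8, -1.3, -2.3]
width: 0.503
finger_force: 62.6
```

{"method": "servo_tool", "body": {
  "deltas": [
    {"claw":0.6,"offset":[0.1,0,0],"turn":[0,0,0]},
    {"claw":0.6,"offset":[0.2,0,0],"turn":[0,0,0]},
    {"claw":0.6,"offset":[0.3,0,0],"turn":[0,0,0]},
    {"claw":0.6,"offset":[0.38,0,0],"turn":[0,0,0]},
    {"claw":0.6,"offset":[0.43,0,0],"turn":[0,0,0]}
  ]
}}

```text
clock: 12.8
ee_pos: [0.5676, 0.1511, 0.025]
eef_rot: [0.74, 0.672, -0.0, 0.0]
ft_force: [-0.1, -7.2, 0.1]
width: 0.503
finger_force: 63.1
```

{"method": "servo_tool", "body": {
  "deltas": [
    {"claw":0.6,"offset":[0.1,0,0],"turn":[0,0,0]},
    {"claw":0.6,"offset":[0.2,0,0],"turn":[0,0,0]},
    {"claw":0.6,"offset":[0.3,0,0],"turn":[0,0,0]},
    {"claw":0.6,"offset":[0.4,0,0],"turn":[0,0,0]},
    {"claw":0.6,"offset":[0.45,0,0],"turn":[0,0,0]}
  ]
}}

```text
clock: 13.3
ee_pos: [0.572, 0.196, 0.025]
eef_rot: [0.74, 0.672, -0.0, 0.0]
ft_force: [-0.2, -7.9, 2.2]
width: 0.502
finger_force: 63.2
```

Run:
```python
from h import *
from cell import r,cams
s=r.read_state();delta(s,.5718,.1959,.026,-.098);print(s["ft_force"])
```

```text
shift [-0.001 -0.002 -0.01 ] turn 0.0007 yaw -0.0959 pos [0.572 0.196 0.025] tilt [-0.0001 -0.0004]
[-0.15926791 -7.85464397  2.2215818 ]
```

{"method": "servo_tool", "body": {
  "deltas": [
    {"claw":0.4,"offset":[0,0,0],"turn":[0,0,0]},
    {"claw":0.25,"offset":[0,0,0],"turn":[0,0,0]},
    {"claw":0.25,"offset":[0,0,0],"turn":[0,0,0]},
    {"claw":0.25,"offset":[0,0,-0.15],"turn":[0,0,0]},
    {"claw":0.25,"offset":[0,0,-0.45],"turn":[0,0,0]}
  ]
}}

```text
clock: 13.8
ee_pos: [0.5706, 0.1953, 0.0693]
eef_rot: [0.74, 0.672, -0.002, -0.001]
ft_force: [0.8, 0.3, 0.6]
width: 0.751
finger_force: 0.0
```

{"method": "servo_tool", "body": {
  "deltas": [
    {"claw":0.25,"offset":[-0.2,0,0],"turn":[0,0,0]},
    {"claw":0.5,"offset":[-0.45,0,0],"turn":[0,0,0]},
    {"claw":1,"offset":[-0.45,0,0],"turn":[0,0,0]},
    {"claw":1,"offset":[-0.45,0,0],"turn":[0,0,0]},
    {"claw":1,"offset":[-0.45,0,0],"turn":[0,0,0]}
  ]
}}

```text
clock: 14.3
ee_pos: [0.568, 0.1515, 0.0703]
eef_rot: [0.74, 0.672, 0.0, 0.0]
ft_force: [0.0, -0.3, 0.3]
width: 0.067
finger_force: 0.0
```

{"method": "servo_tool", "body": {
  "deltas": [
    {"claw":1,"offset":[0,0,0.15],"turn":[0,0,0]},
    {"claw":1,"offset":[0,0,0.3],"turn":[0,0,0]},
    {"claw":1,"offset":[0,0,0.45],"turn":[0,0,0]},
    {"claw":1,"offset":[0,0,0.48],"turn":[0,0,0]},
    {"claw":1,"offset":[0,0,0.48],"turn":[0,0,0]}
  ]
}}

```text
clock: 14.8
ee_pos: [0.5668, 0.1511, 0.0205]
eef_rot: [0.74, 0.672, -0.001, -0.001]
ft_force: [-0.2, 0.2, -0.3]
width: 0.002
finger_force: 0.0
```

Run:
```python
from h import *
from cell import r,cams
s=r.read_state();delta(s,.5712,.1899,.020,-.098);print(s["ft_force"])
f=cams.grab_frame("scene")
im=f["pixels"][:,:,::-1][90:230,280:480]
cv2.imwrite("pics/f.png",cv2.convertScaleAbs(cv2.resize(im,None,fx=4,fy=4,interpolation=cv2.INTER_CUBIC),alpha=1.3))
```

```text
shift [0.391 0.006 0.004] turn 0.0007 yaw -0.0957 pos [0.5668 0.1511 0.0205] tilt [-0.0022 -0.0005]
[-0.23274563  0.16382529 -0.27364092]
```

View pics/f.png

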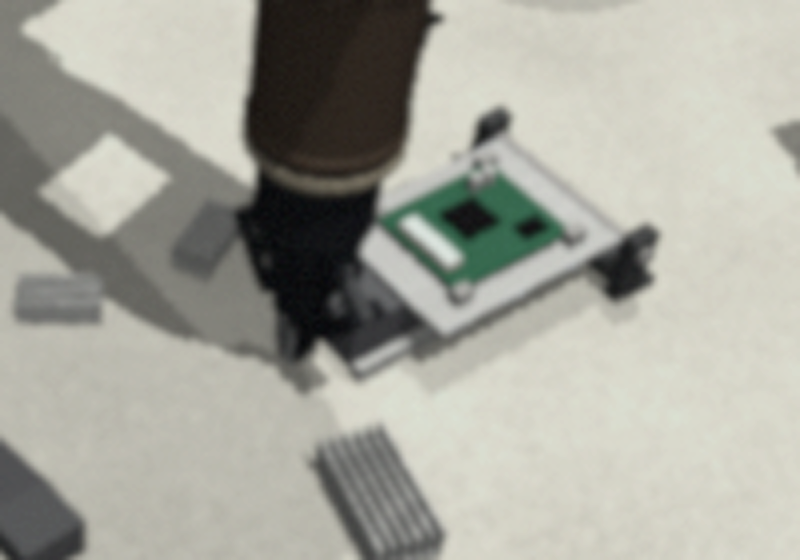

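The plate is raised and the wedge (dark, crop 375,325) sits between the rails just short of home; closed fingers are behind it. Pushing now.

{"method": "servo_tool", "body": {
  "deltas": [
    {"claw":1,"offset":[0.08,0,0],"turn":[0,0,0]},
    {"claw":1,"offset":[0.16,0,0],"turn":[0,0,0]},
    {"claw":1,"offset":[0.22,0,0],"turn":[0,0,0]},
    {"claw":1,"offset":[0.27,0,0],"turn":[0,0,0]},
    {"claw":1,"offset":[0.3,0,0],"turn":[0,0,0]}
  ]
}}

```text
clock: 15.35
ee_pos: [0.5707, 0.1815, 0.0224]
eef_rot: [0.74, 0.673, 0.0, 0.0]
ft_force: [-0.8, -7.7, 5.3]
width: 0.001
finger_force: 3.8
```

{"method": "servo_tool", "body": {
  "deltas": [
    {"claw":1,"offset":[0.01,0,0],"turn":[0,0,0]},
    {"claw":1,"offset":[0.02,0,0],"turn":[0,0,0]},
    {"claw":1,"offset":[0.03,0,0],"turn":[0,0,0]},
    {"claw":1,"offset":[0.04,0,0],"turn":[0,0,0]},
    {"claw":1,"offset":[0.05,0,0],"turn":[0,0,0]}
  ]
}}

```text
clock: 15.85
ee_pos: [0.5711, 0.1861, 0.0223]
eef_rot: [0.74, 0.673, -0.0, 0.0]
ft_force: [-1.2, -7.5, 5.3]
width: 0.0
finger_force: 3.7
```

{"method": "servo_tool", "body": {
  "deltas": [
    {"claw":1,"offset":[0.01,0,0],"turn":[0,0,0]},
    {"claw":1,"offset":[0.02,0,0],"turn":[0,0,0]},
    {"claw":1,"offset":[0.025,0,0],"turn":[0,0,0]},
    {"claw":1,"offset":[0.03,0,0],"turn":[0,0,0]},
    {"claw":1,"offset":[0.03,0,0],"turn":[0,0,0]}
  ]
}}

```text
clock: 16.35
ee_pos: [0.5714, 0.1891, 0.0223]
eef_rot: [0.74, 0.673, 0.0, 0.0]
ft_force: [-1.4, -6.8, 4.5]
width: 0.003
finger_force: 3.3
```

{"method": "servo_tool", "body": {
  "deltas": [
    {"claw":1,"offset":[0.005,0,0],"turn":[0,0,0]},
    {"claw":1,"offset":[0.01,0,0],"turn":[0,0,0]},
    {"claw":1,"offset":[0.015,0,0],"turn":[0,0,0]},
    {"claw":1,"offset":[0.02,0,0],"turn":[0,0,0]},
    {"claw":1,"offset":[0.02,0,0],"turn":[0,0,0]}
  ]
}}

```text
clock: 16.85
ee_pos: [0.5716, 0.1911, 0.0223]
eef_rot: [0.74, 0.673, 0.0, 0.0]
ft_force: [-1.0, -6.8, 4.1]
width: -0.0
finger_force: 3.4
```

{"method": "servo_tool", "body": {
  "deltas": [
    {"claw":1,"offset":[0.005,0,0],"turn":[0,0,0]},
    {"claw":1,"offset":[0.01,0,0],"turn":[0,0,0]},
    {"claw":1,"offset":[0.015,0,0],"turn":[0,0,0]},
    {"claw":1,"offset":[0.02,0,0],"turn":[0,0,0]},
    {"claw":1,"offset":[0.02,0,0],"turn":[0,0,0]}
  ]
}}

```text
clock: 17.35
ee_pos: [0.5717, 0.1929, 0.0223]
eef_rot: [0.74, 0.673, -0.0, 0.0]
ft_force: [-0.4, -10.7, 5.7]
width: -0.001
finger_force: 4.8
```

{"method": "servo_tool", "body": {
  "deltas": [
    {"claw":1,"offset":[0.005,0,0],"turn":[0,0,0]},
    {"claw":1,"offset":[0.01,0,0],"turn":[0,0,0]},
    {"claw":1,"offset":[0.01,0,0],"turn":[0,0,0]},
    {"claw":1,"offset":[0.015,0,0],"turn":[0,0,0]},
    {"claw":1,"offset":[0.015,0,0],"turn":[0,0,0]}
  ]
}}

```text
clock: 17.85
ee_pos: [0.5716, 0.193, 0.0223]
eef_rot: [0.74, 0.673, -0.001, 0.0]
ft_force: [-0.8, -25.1, 8.0]
width: -0.0
finger_force: 11.9
```

{"method": "servo_tool", "body": {
  "deltas": [
    {"claw":1,"offset":[0.005,0,0],"turn":[0,0,0]},
    {"claw":1,"offset":[0.01,0,0],"turn":[0,0,0]},
    {"claw":1,"offset":[0,0,0],"turn":[0,0,0]},
    {"claw":1,"offset":[-0.15,0,0],"turn":[0,0,0]},
    {"claw":1,"offset":[-0.4,0,0],"turn":[0,0,0]}
  ]
}}

```text
clock: 18.35
ee_pos: [0.5684, 0.1553, 0.0221]
eef_rot: [0.74, 0.673, 0.001, 0.0]
ft_force: [-0.5, -0.3, 0.5]
width: 0.003
finger_force: 0.0
```

{"method": "servo_tool", "body": {
  "deltas": [
    {"claw":1,"offset":[-0.3,0,-0.3],"turn":[0,0,0]},
    {"claw":1,"offset":[-0.6,0,-0.6],"turn":[0,0,0]},
    {"claw":1,"offset":[-0.8,0,-0.9],"turn":[0,0,0]},
    {"claw":1,"offset":[-1,0,-1],"turn":[0,0,0]},
    {"claw":1,"offset":[-1,0,-1],"turn":[0,0,0]}
  ]
}}

```text
clock: 18.85
ee_pos: [0.5593, 0.0532, 0.1239]
eef_rot: [0.741, 0.672, 0.001, 0.001]
ft_force: [0.5, 0.1, 0.7]
width: -0.002
finger_force: 0.0
```

{"method": "servo_tool", "body": {
  "deltas": [
    {"claw":1,"offset":[-0.3,0,-0.3],"turn":[0,0,0]},
    {"claw":1,"offset":[-0.6,0,-0.6],"turn":[0,0,0]},
    {"claw":1,"offset":[-0.8,0,-0.6],"turn":[0,0,0]},
    {"claw":1,"offset":[-1,0,-0.6],"turn":[0,0,0]},
    {"claw":1,"offset":[-1,0,-0.6],"turn":[0,0,0]}
  ]
}}

```text
clock: 19.35
ee_pos: [0.5486, -0.0457, 0.1816]
eef_rot: [0.741, 0.672, -0.0, 0.0]
ft_force: [-0.8, -0.6, 0.2]
width: -0.002
finger_force: 0.0
```

Run:
```python
from h import *
from cell import r,cams
print(r.read_state()["ee_pos"])
I=[]
for n,y,x in(("top",145,155),("scene",95,310)):
    f=cams.grab_frame(n);I.append(cv2.resize(f["pixels"][:,:,::-1][y:y+105,x:x+140],(560,420) if 0 else (400,300),interpolation=cv2.INTER_CUBIC))
cv2.imwrite("pics/g.png",cv2.convertScaleAbs(np.vstack([cv2.resize(i,(400,300)) for i in I]),alpha=1.3))
```

```text
[ 0.5486418  -0.04573863  0.18159183]
```

View pics/g.png

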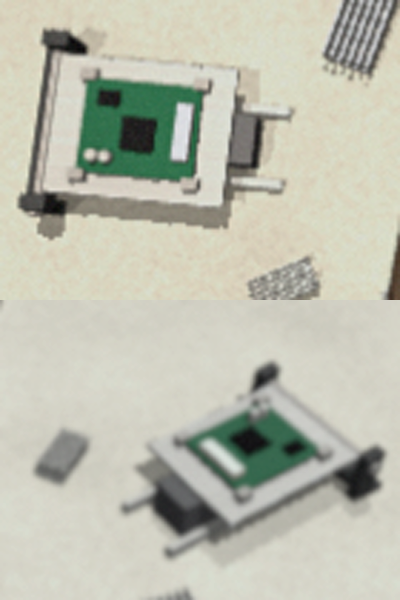

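The top half shows the wedge's thick end (247,140) square between the rails, about 20 mm out of the mouth. The lower half shows the plate resting level on it.

```bash
python3 -c "
from cell import r
print(r.finish_job())"
```

```text
the job is handed in; nothing more can be done
None
```

I set the heat sink aside flat on the bench out of the lane, pushed the 40 mm wedge (picked by camera height measurement) thin end first until it stopped hard against the stop, and handed in at about 19.5 s; the last pictures show the plate resting level on it, though I took no final picture of the other two wedges or the bystanders and the hand-in returned no verdict.

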